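# Fill the gap in the module tray

## Robot

A 6-joint arm with a two-finger parallel gripper is mounted at the origin on the work surface. World frame = base frame: x ahead of the robot, y to its left, z up, the work surface at z = 0. Lengths are in m, angles in degrees, forces in N, time in s.
With the tool pointing down it reaches from about 0.3 to 0.775 m from the base axis. Payload 14.6 kg.
Tool frame: the origin (TCP) lies midway between the tips of the shut fingers; the grasp point (between the pads) lies 19 mm behind it; z points along the fingers, x is the direction in which the jaws open and shut, and the axes are right-handed (so a half turn about z gives the same grasp; the last joint's range is limited). The gripper opens to 85 mm and grips with 20 to 120 N. Pads are 22 mm wide; open, the fingers measure 114 mm over their backs; the gripper's body (76 mm by 85 mm) begins 54 mm behind the grasp point. The pads swing forward as they close: fully open they stand 13 mm farther back than shut.
Start: joints at [66.715, 17.183, 87.147, -0, 75.671, -3.816], TCP at [0.183, 0.519, 0.231] pointing down, gripper open.
Joint ranges: [-173.82, 173.82], [-45.26, 126.66], [13.44, 144.39], [-59.66, 239.66], [0, 175.72], [-146.38, 146.38]. Speed limits (degrees/s): [127.2, 127.2, 147.25, 180, 180, 180].

## Interface

Orientations are given as a 3x3 rotation matrix whose columns are the frame's x, y, z axes.
In Python, from cell import readout, get_image, finish_job gives the robot as it stands.
- The arm moves only by the tool apply_moves, never from a script. Its argument "plan" is a list of rows, each a list of 3 entries, a list of its own where there are three numbers: the turn, a rotation vector about the tool's x, y, z in rad, then the shift along the tool's x, y, z in m, then the closure, from 0 (fully open) to 1 (shut). In form: [[[ax, ay, az], [x, y, z], fingers], ...]. A call has 1 to 10 rows; each row is the pose to reach, as a shift and turn from the pose commanded when the call began, along the tool's axes at that moment; what a row does not reach only later rows make up. A row lasts 1/12 s, in which the tool goes at most 41.7 mm and 7.16 degrees, less where a joint would pass 70% of its speed; a pose out of reach is approached as far as the arm can. A call with a gripper value outside its range is refused whole. The fingers move at their own pace and stop on an object; "squeeze" is the grip in N (left out, the last holds). Time passes only in rows, so rows that repeat a pose let the fingers close. It gives the time, the measured TCP pose, the force and the opening at its end, in the units of the state.
- readout.state(): the state, without advancing time (a new reading comes with each control period).
- get_image(name): name is "scene" or "top" or "wrist"; returns a dict with "color" (420x560x3 uint8, blue, green, red), "fx", "fy", "cx", "cy" (pixels), "D" ([k1, k2, p1, p2, k3] as OpenCV has them; the pictures are not rectified), "rvec" (rotation vector, rad) and "tvec" (3), from world to camera coordinates, as OpenCV has them; the wrist camera has in their place "T_tool_cam" (4x4, takes a point from camera to tool coordinates, whose origin is the TCP and whose axes are the tool frame's). Camera axes: x right, y down, z forward; pixel columns grow to the right and rows downward; lengths in m; the calibration is good to about 2 mm. A picture is of the moment at which its call begins: read the wrist's pose just before it. There is no depth.
- finish_job(): hands the job in, once; it reports no verdict.
The state is a dict: "time_s": time; "joint_positions": joint angles; "joint_velocities": joint speeds; "tau": joint torques, N m; "position": TCP position; "tcp_rot": TCP orientation; "force": force on the tool from outside, world axes, zero at the start; "ft_torque": the same for the moment, N m; "width": finger opening in m.
Only numpy, scipy, OpenCV 4.12 (cv2) and the standard library are available. Lean on these libraries where they do the work, as an engineer would, in place of code of your own. Each camera call takes 0.05 s, during which the arm holds its last target.

## Task

One gap is left in the metal module tray, between its end wall and the fitted grey unit next to that wall. Among the loose spare modules with black pull handles, find the one whose width fills that gap (the widest that still goes in), put it in with its long side along the wall, lowering it by its handle, not dropping it, until it stands flat on the tray floor, and let go.

Things in the scene. Friction and masses are not known exactly. Their poses are not given: they have to be found in the camera images.
- module_slim: Loose spare module, aluminium box 60 (own x) x 26 (own y) x 48 mm tall; black pull handle centred on top, 30 (x) x 14 (y) mm, from 48 to 84 mm above the origin (centre of the underside, z up). 140 g. Belongs in a 34 mm gap.
- module_medium: Loose spare module, aluminium box 60 (own x) x 42 (own y) x 48 mm tall; black pull handle centred on top, 30 (x) x 14 (y) mm, from 48 to 84 mm above the origin (centre of the underside, z up). 190 g. Belongs in a 50 mm gap. A like spare 58 mm wide, too wide for any gap, and a can capacitor stand among these, centres 120 mm or more apart.
- chassis: Fixed tray. Origin: on the bench under the middle of the end wall's inner face; the gap starts at that face and runs to tray +y; x along the wall, z up. Floor 6 mm thick, 84 mm wide (x -42 to 42) between lips 18 mm high. Wall 16 mm thick (y -16 to 0), 96 mm long. Wall and grey units rise to 44 mm above the bench; edges at the gap have 8 mm 45-degree bevels.
- unit_wide: The wider, 72 mm (y), of two grey units fixed in the tray; the other is 40 mm. Origin: centre of underside, axes as the tray's. One unit's centre is at tray y = 70 mm, the other's at 134. Wide one at 70: the gap is 34 mm (tray y 0 to 34). Wide one at 134: the gap is 50 mm (0 to 50). The 8 mm slit between the units and the tray beyond them are not the gap.
Not all that is in view belongs to the job. Leave any orange look-alike of the module_slim alone.

How it is judged (in metres and radians):
On the way:
1. the fitting module is down in the gap, its foot less than 10 mm above the tray floor, still held by the gripper (((y of unit_wide in the frame of chassis below 0.1 m and y of module_slim in the frame of chassis between 0.008 and 0.026 m and x of module_slim in the frame of chassis between -0.018 and 0.018 m and z of module_slim in the frame of chassis below 0.016 m and angle between module_slim's own z axis and vertical below 0.12 rad and angle between the x axis of module_slim and the x axis of chassis, either way round below 0.26 rad and contact force between the fingers and module_slim above 0.5 N) or (y of unit_wide in the frame of chassis above 0.1 m and y of module_medium in the frame of chassis between 0.016 and 0.034 m and x of module_medium in the frame of chassis between -0.018 and 0.018 m and z of module_medium in the frame of chassis below 0.016 m and angle between module_medium's own z axis and vertical below 0.12 rad and angle between the x axis of module_medium and the x axis of chassis, either way round below 0.26 rad and contact force between the fingers and module_medium above 0.5 N))), for 0.05 s.
At the end, for the whole second after the job is handed in: The module that fills the gap (26 mm wide in the 34 mm gap, 42 mm wide in the 50 mm gap) stands in it: foot within 4 mm of the tray floor, upright within 7 degrees, long side along the wall within 15 degrees, within 9 mm of the gap's middle across and 18 mm along the wall, released and at rest (((y of unit_wide in the frame of chassis below 0.1 m and y of module_slim in the frame of chassis between 0.008 and 0.026 m and x of module_slim in the frame of chassis between -0.018 and 0.018 m and z of module_slim in the frame of chassis below 0.01 m and angle between module_slim's own z axis and vertical below 0.12 rad and angle between the x axis of module_slim and the x axis of chassis, either way round below 0.26 rad and linear speed of module_slim below 0.02 m/s) or (y of unit_wide in the frame of chassis above 0.1 m and y of module_medium in the frame of chassis between 0.016 and 0.034 m and x of module_medium in the frame of chassis between -0.018 and 0.018 m and z of module_medium in the frame of chassis below 0.01 m and angle between module_medium's own z axis and vertical below 0.12 rad and angle between the x axis of module_medium and the x axis of chassis, either way round below 0.26 rad and linear speed of module_medium below 0.02 m/s))); the robot touches nothing.
It also fails if it takes over 35 s, if anything falls off the work surface, if the arm or the gripper's body presses on something with over 40 N, if the wrist force passes 120 N, or if a joint passes its speed limit or range.

## Working session

There is one attempt and no reset: what is moved stays moved. The work goes in short steps, Python scripts to look and compute and a tool call to move; the robot and the scene stay as the last step left them, time stands still between calls to the robot, and variables do not carry over. Pictures are saved under pics/ and viewed, and the job is handed in when it is done.

Besides the shell and the picture viewer there is one more tool, called after "Request:" as name(argument=value, ...), one argument or row to a line, values as JSON. apply_moves: Moves the arm, as the interface text tells. Its arguments: {"type":"object","properties":{"plan":{"type":"array","items":{"type":"array"}},"squeeze":{"type":"number"}},"required":["plan"]}

```bash
mkdir -p pics; ls; python3 - <<'E'
from cell import readout,get_image
import cv2,pickle
print(readout.state())
for n in("scene","top","wrist"):
    s=readout.state();d=get_image(n);d['state']=s
    pickle.dump(d,open(f'pics/{n}0.pkl','wb'));cv2.imwrite(f'pics/{n}0.png',d['color'])
    print({k:v for k,v in d.items() if k not in('color','state')})
E
```

```text
pics
{'time_s': 0.0, 'joint_positions': array([ 6.67147134e+01,  1.72165932e+01,  8.71802006e+01,  2.56600434e-04,
        7.56700523e+01, -3.81513617e+00]), 'joint_velocities': array([ 0.09573461, -0.00447699,  0.07140464, -0.05367573, -0.02294537,
       -0.0701196 ]), 'tau': array([ 4.88029709e-04, -5.43495297e+01, -3.61810756e+01,  4.53782854e-05,
        3.80611571e-03,  5.37570457e-06]), 'position': array([0.18322691, 0.51833738, 0.23071281]), 'tcp_rot': array([[ 3.33316500e-01,  9.42814878e-01, -4.65187480e-04],
       [ 9.42814274e-01, -3.33316815e-01, -1.06994057e-03],
       [-1.16381069e-03, -8.19565519e-05, -9.99999319e-01]]), 'force': array([-0.12700359,  0.35845507,  0.12239787]), 'ft_torque': array([-0.02696017,  0.07367855,  0.00995433]), 'width': 0.0856161902834949}
{'fx': 533.7545375779765, 'fy': 533.7545375779765, 'cx': 282.2186876307073, 'cy': 205.3400791110031, 'D': array([-0.07145987,  0.        ,  0.        ,  0.        ,  0.        ]), 'rvec': array([ 1.7095239 ,  1.58157551, -0.78000556]), 'tvec': array([ 0.04342877, -0.31430967,  1.70532707])}
{'fx': 380.68845959950113, 'fy': 380.68845959950113, 'cx': 277.1682063326145, 'cy': 203.09420296932024, 'D': array([-0.00180051,  0.        ,  0.        ,  0.        ,  0.        ]), 'rvec': array([ 2.17015631, -2.13144805,  0.06802646]), 'tvec': array([-0.09935411,  0.56765671,  0.74468329])}
{'fx': 327.69241199232647, 'fy': 327.69241199232647, 'cx': 288.4784095418915, 'cy': 199.26043928527955, 'D': array([-0.04947703,  0.        ,  0.        ,  0.        ,  0.        ]), 'T_tool_cam': array([[ 9.99999594e-01, -7.13910924e-04, -5.50498293e-04,
         3.43248189e-05],
       [ 8.54107418e-04,  9.45668753e-01,  3.25130558e-01,
        -8.25829596e-02],
       [ 2.88474778e-04, -3.25130896e-01,  9.45668979e-01,
        -1.41865089e-01],
       [ 0.00000000e+00,  0.00000000e+00,  0.00000000e+00,
         1.00000000e+00]])}
```

View pics/scene0.png

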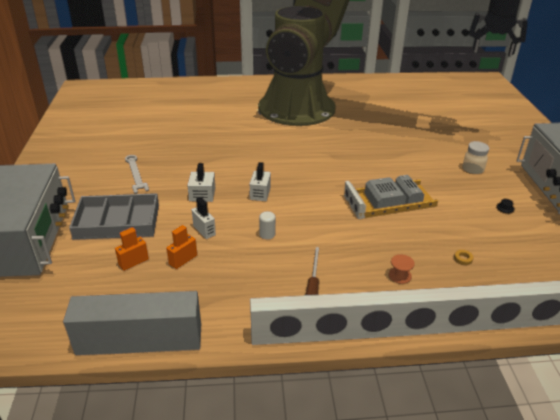

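View pics/top0.png

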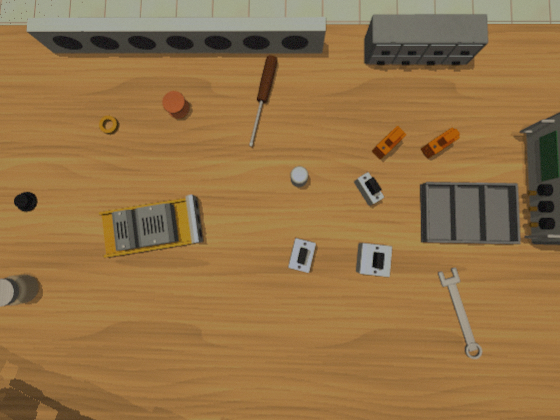

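View pics/wrist0.png

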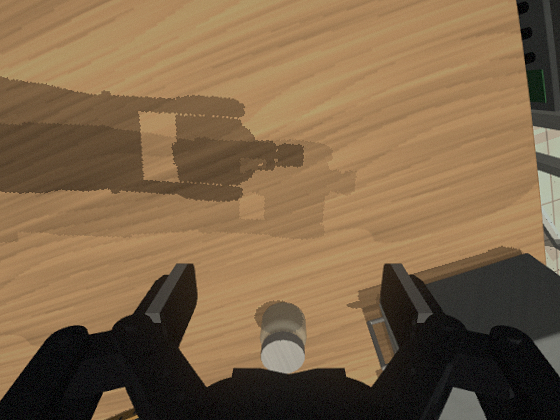

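```bash
cat > h.py <<'E'
import numpy as np,cv2,pickle
def load(n): return pickle.load(open(f'pics/{n}.pkl','rb'))
def K(d): return np.array([[d['fx'],0,d['cx']],[0,d['fy'],d['cy']],[0,0,1.]])
def ext(d):
    if 'rvec' in d: return cv2.Rodrigues(d['rvec'])[0],np.array(d['tvec']).ravel()
    s=d['state'];T=np.eye(4);T[:3,:3]=s['tcp_rot'];T[:3,3]=s['position']
    M=np.linalg.inv(T@d['T_tool_cam']);return M[:3,:3],M[:3,3]
def px2w(d,uv,z):
    uv=np.array(uv,float).reshape(-1,1,2);R,t=ext(d)
    n=cv2.undistortPoints(uv,K(d),d['D'])[:,0];r=np.c_[n,np.ones(len(n))]@R
    c=-R.T@t;z=np.broadcast_to(z,len(n));return c+r*((z-c[2])/r[:,2])[:,None]
def w2px(d,P):
    R,t=ext(d);return cv2.projectPoints(np.array(P,float),cv2.Rodrigues(R)[0],t,K(d),d['D'])[0][:,0]
def crop(n,x0,y0,x1,y1,f,out):
    c=load(n)['color'][y0:y1,x0:x1];cv2.imwrite(f'pics/{out}.png',cv2.resize(c,None,fx=f,fy=f,interpolation=cv2.INTER_CUBIC))
E
python3 - <<'E'
from h import *
crop('top0',90,180,220,270,6,'c_tray')
crop('top0',280,160,410,280,5,'c_mod')
E
```

```text
(no output)
```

View pics/c_tray.png

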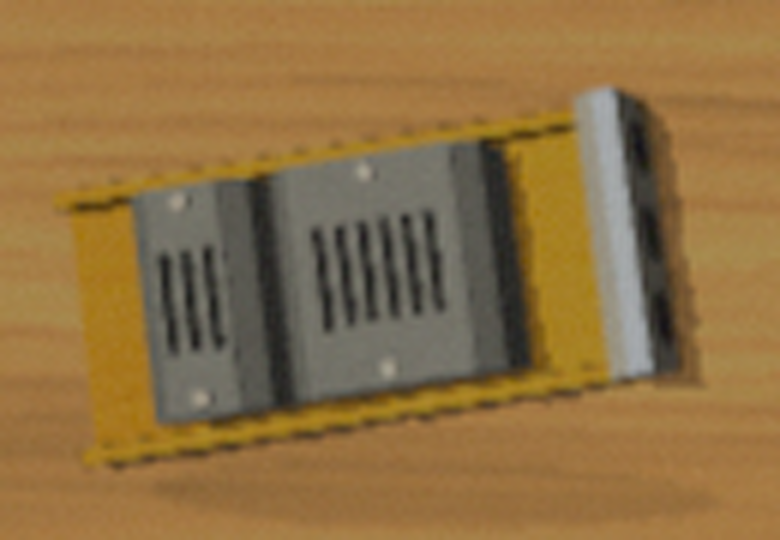

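View pics/c_mod.png

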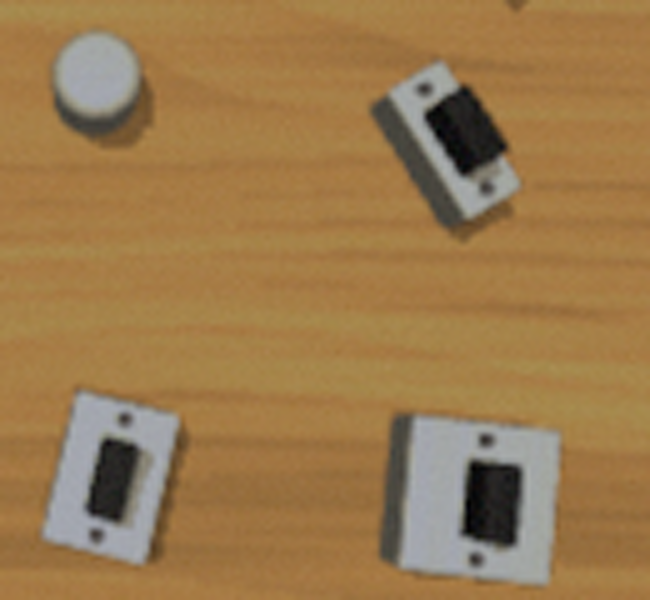

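Candidates: slim at top-image (371,188); medium (303,255); the 58 mm spare (376,260); orange look-alikes (389,142) and (440,142); can (299,176). The wide unit (6 slots) stands next to the wall, so the gap is 34 mm and the slim one is wanted. Next I fit the models.

```bash
cat >> h.py <<'E'
def place(P,x,y,a,z=0):
    P=np.array(P,float);c,s=np.cos(a),np.sin(a)
    return np.c_[x+c*P[:,0]-s*P[:,1],y+s*P[:,0]+c*P[:,1],P[:,2]+z]
def box(x0,x1,y0,y1,z0,z1): return [[x,y,z] for z in(z0,z1) for x,y in((x0,y0),(x1,y0),(x1,y1),(x0,y1))]
SLIM=[box(-.03,.03,-.013,.013,0,.048),box(-.015,.015,-.007,.007,.048,.084)]
TRAY=[box(-.042,.042,0,.17,0,.006),box(-.048,.048,-.016,0,0,.044),box(-.042,.042,.034,.106,.006,.044),box(-.042,.042,.114,.154,.006,.044)]
def draw(im,d,boxes,pose,x0,y0,f,z=0,col=(0,255,0)):
    for b in boxes:
        p=((w2px(d,place(b,*pose,z))-[x0,y0]+.5)*f-.5).round().astype(int)
        for i in range(4):
            for a,c in((i,(i+1)%4),(i+4,(i+1)%4+4),(i,i+4)): cv2.line(im,p[a].tolist(),p[c].tolist(),col,1)
E
python3 - <<'E'
from h import *
d=load('top0')
m=np.array([[442,60],[520,182],[465,222],[388,98]])/5+[280,160]
W=px2w(d,m,.048);print(W, np.linalg.norm(W-np.roll(W,-1,0),axis=1));
c=W.mean(0);v=W[1]-W[0];a=np.arctan2(v[1],v[0]);sl=(c[0],c[1],a)
t=np.array([[612,90],[652,375],[652+0,375]])/6+[90,180]
V=px2w(d,t[:2],.044);print(V,np.linalg.norm(V[1]-V[0]))
# floor corners far end (crop 60,195)/(90,462) lips z .018
F=px2w(d,np.array([[60,195],[90,462]])/6+[90,180],.018);print(F)
mid=V.mean(0);e=V[1]-V[0];e/=np.linalg.norm(e) # along wall
far=F.mean(0)-mid; 
ydir=np.array([-e[1],e[0]]); 
if ydir@far[:2]<0: ydir=-ydir
a2=np.arctan2(ydir[1],ydir[0])-np.pi/2
o=mid[:2]+ydir*.016
tr=(o[0],o[1],a2);print('slim',sl,np.degrees(a),'tray',tr,np.degrees(a2))
pickle.dump((sl,tr),open('pics/p0.pkl','wb'))
for b,p,(x0,y0,x1,y1),f,n in((SLIM,sl,(345,160,400,220),10,'o1'),(TRAY,tr,(90,180,220,270),6,'o2')):
    im=cv2.resize(d['color'][y0:y1,x0:x1],None,fx=f,fy=f,interpolation=cv2.INTER_CUBIC);draw(im,d,b,p,x0,y0,f);cv2.imwrite(f'pics/{n}.png',im)
E
```

```text
[[ 0.63171682 -0.26864717  0.048     ]
 [ 0.58374308 -0.29869051  0.048     ]
 [ 0.56767594 -0.27728058  0.048     ]
 [ 0.61627    -0.24748938  0.048     ]] [0.05660461 0.02676823 0.05699911 0.02619649]
[[0.58119215 0.08132056 0.044     ]
 [0.48682973 0.06396045 0.044     ]] 0.09594602995373616
[[0.54464499 0.28017965 0.018     ]
 [0.45311415 0.26344873 0.018     ]]
slim (np.float64(0.5998514596668744), np.float64(-0.27302691242625066), np.float64(-2.582098079701626)) -147.94332225573763 tray (np.float64(0.5311159608764126), np.float64(0.08837642116176067), np.float64(0.18193832794257103)) 10.424298322776414
```

View pics/o1.png

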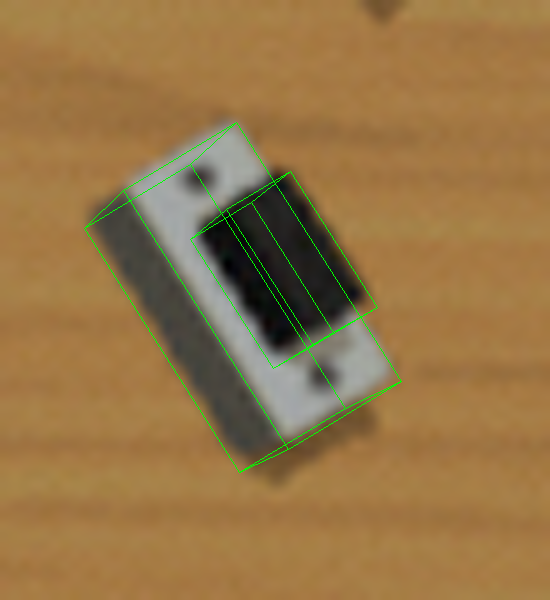

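View pics/o2.png

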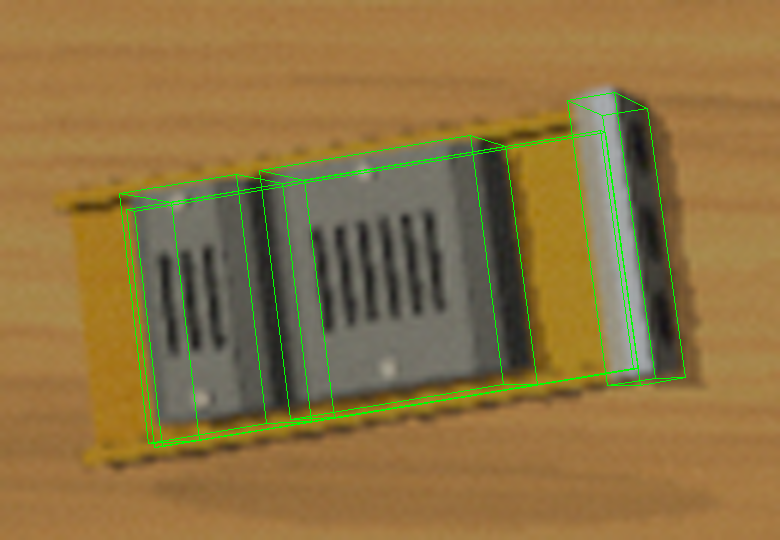

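```bash
cat >> h.py <<'E'
from scipy.spatial.transform import Rotation as Ro
def delta(s,pos,th):
    R=np.array(s['tcp_rot']);c,q=np.cos(th),np.sin(th)
    Rt=np.array([[c,q,0],[q,-c,0],[0,0,-1]])
    print('turn',Ro.from_matrix(R.T@Rt).as_rotvec().round(4),'shift',(R.T@(np.array(pos)-s['position'])).round(4))
def snap(name,out):
    from cell import readout,get_image
    s=readout.state();d=get_image(name);d['state']=s
    pickle.dump(d,open(f'pics/{out}.pkl','wb'));cv2.imwrite(f'pics/{out}.png',d['color']);return d
E
python3 - <<'E'
from h import *
from cell import readout
s=readout.state();delta(s,[.600,-.272,.20],np.radians(-58))
delta(s,[.455,.0,.231],np.radians(-10))
E
```

```text
turn [1.0000e-03 5.0000e-04 2.2433e+00] shift [-0.6063  0.6563  0.0314]
turn [6.0000e-04 8.0000e-04 1.4055e+00] shift [-3.982e-01  4.290e-01  2.000e-04]
```

Request:
apply_moves(
  plan=[
    [[0.001,0.0005,2.243],[-0.606,0.656,0.031],0],
    [[0.001,0.0005,2.243],[-0.606,0.656,0.031],0],
    [[0.001,0.0005,2.243],[-0.606,0.656,0.031],0],
    [[0.001,0.0005,2.243],[-0.606,0.656,0.031],0],
    [[0.001,0.0005,2.243],[-0.606,0.656,0.031],0],
    [[0.001,0.0005,2.243],[-0.606,0.656,0.031],0],
    [[0.001,0.0005,2.243],[-0.606,0.656,0.031],0],
    [[0.001,0.0005,2.243],[-0.606,0.656,0.031],0],
    [[0.001,0.0005,2.243],[-0.606,0.656,0.031],0],
    [[0.001,0.0005,2.243],[-0.606,0.656,0.031],0],
  ],
)

```text
time_s: 0.98
position: [0.3779, 0.1482, 0.2169]
tcp_rot: [[1.0, -0.025, 0.0], [-0.025, -1.0, 0.001], [0.0, -0.001, -1.0]]
force: [0.7, 0.8, 1.0]
width: 0.0855
```

```bash
python3 - <<'E'
from h import *
from cell import readout
s=readout.state();delta(s,[.600,-.272,.20],np.radians(-58))
E
```

```text
turn [-8.000e-04  1.000e-04  9.872e-01] shift [0.2326 0.4145 0.0167]
```

Request:
apply_moves(
  plan=[
    [[0,0,0.987],[0.233,0.415,0.017],0],
    [[0,0,0.987],[0.233,0.415,0.017],0],
    [[0,0,0.987],[0.233,0.415,0.017],0],
    [[0,0,0.987],[0.233,0.415,0.017],0],
    [[0,0,0.987],[0.233,0.415,0.017],0],
    [[0,0,0.987],[0.233,0.415,0.017],0],
    [[0,0,0.987],[0.233,0.415,0.017],0],
    [[0,0,0.987],[0.233,0.415,0.017],0],
    [[0,0,0.987],[0.233,0.415,0.017],0],
    [[0,0,0.987],[0.233,0.415,0.017],0],
  ],
)

```text
time_s: 1.82
position: [0.5749, -0.2187, 0.2013]
tcp_rot: [[0.534, -0.845, -0.001], [-0.845, -0.534, 0.001], [-0.001, 0.0, -1.0]]
force: [0.3, 0.7, 1.2]
width: 0.0852
```

```bash
python3 - <<'E'
from h import *
from cell import readout
s=readout.state();print(s['joint_velocities']);delta(s,[.600,-.272,.20],np.radians(-58))
E
```

```text
[-29.39170406  47.97193167 -66.42778939   0.08906515  17.7914111
 -30.67724656]
turn [0.     0.0009 0.0053] shift [0.0584 0.0072 0.0012]
```

Request:
apply_moves(
  plan=[
    [[0,0,0.005],[0.03,0.004,0.001],0],
    [[0,0,0.005],[0.058,0.007,0.001],0],
    [[0,0,0.005],[0.058,0.007,0.001],0],
    [[0,0,0.005],[0.058,0.007,0.001],0],
  ],
)

```text
time_s: 2.15
position: [0.5994, -0.2704, 0.1995]
tcp_rot: [[0.53, -0.848, -0.001], [-0.848, -0.53, 0.001], [-0.002, 0.001, -1.0]]
force: [0.9, 0.0, -0.4]
width: 0.0854
```

```bash
python3 - <<'E'
from h import *
d=snap('wrist','w1');s=d['state'];print(s['position'],s['joint_velocities'])
sl,tr=load('p0');im=cv2.resize(d['color'],None,fx=1.4,fy=1.4,interpolation=cv2.INTER_CUBIC);draw(im,d,SLIM,sl,0,0,1.4);cv2.imwrite('pics/w1o.png',im)
crop('w1',200,120,380,270,4,'w1c')
E
```

```text
[ 0.59937267 -0.27037078  0.19949347] [ 1.87371457 -2.24179577  2.41708772  0.32594221 -0.17644795  0.55859323]
```

View pics/w1o.png

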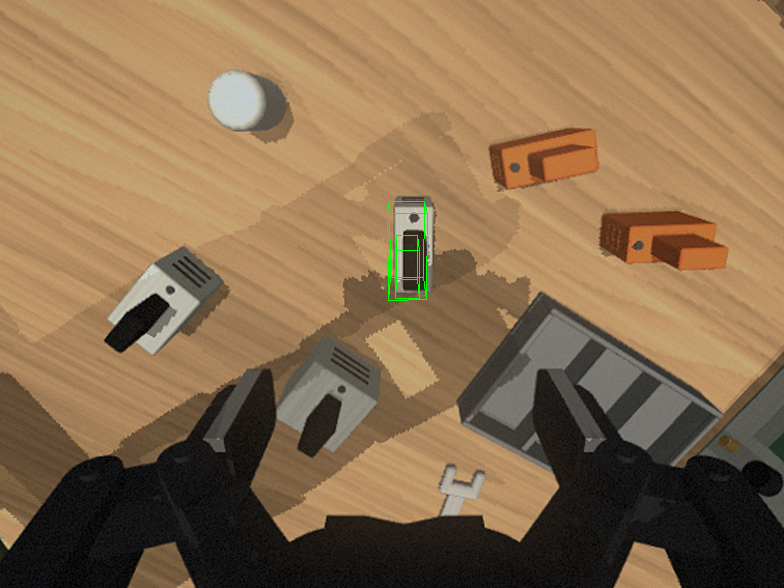

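View pics/w1c.png

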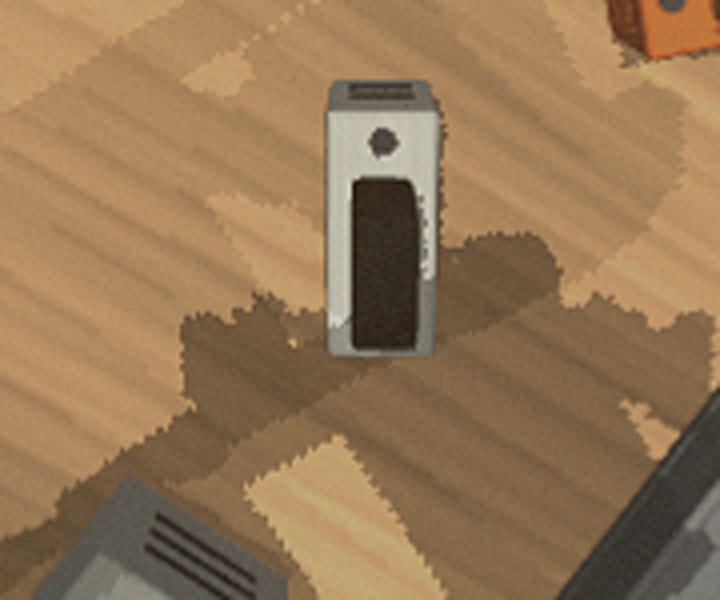

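```bash
python3 - <<'E'
from h import *
d=load('w1');s=d['state']
m=(np.array([[328,110],[438,110],[435.5,355],[328,355]])+.5)/4-.5+[200,120]
W=px2w(d,m,.048);print(W,np.linalg.norm(W-np.roll(W,-1,0),axis=1))
c=W.mean(0);v=(W[3]+W[2]-W[0]-W[1]);a=np.arctan2(v[1],v[0]);print(c,np.degrees(a),np.degrees(a)+90)
th=a+np.pi/2; th=(th+np.pi/2)%np.pi-np.pi/2;print(np.degrees(th))
im=cv2.resize(d['color'][120:270,200:380],None,fx=4,fy=4,interpolation=cv2.INTER_CUBIC);draw(im,d,SLIM,(c[0],c[1],a),200,120,4);cv2.imwrite('pics/w1f.png',im)
dt=load('top0');im=cv2.resize(dt['color'][160:220,345:400],None,fx=10,fy=10,interpolation=cv2.INTER_CUBIC);draw(im,dt,SLIM,(c[0],c[1],a),345,160,10);cv2.imwrite('pics/t1f.png',im)
delta(s,[c[0],c[1],.09],th);delta(s,[c[0],c[1],.053],th)
E
```

```text
[[ 0.62470289 -0.24813231  0.048     ]
 [ 0.63778289 -0.2690928   0.048     ]
 [ 0.58825711 -0.30064803  0.048     ]
 [ 0.57466807 -0.27886131  0.048     ]] [0.02470685 0.05872423 0.02567729 0.05871758]
[ 0.60635274 -0.27418361  0.048     ] -147.97026040032918 -57.97026040032918
-57.97026040032918
turn [ 0.0006  0.0019 -0.0008] shift [ 0.0071 -0.004   0.1095]
turn [ 0.0006  0.0019 -0.0008] shift [ 0.0072 -0.004   0.1465]
```

View pics/w1f.png

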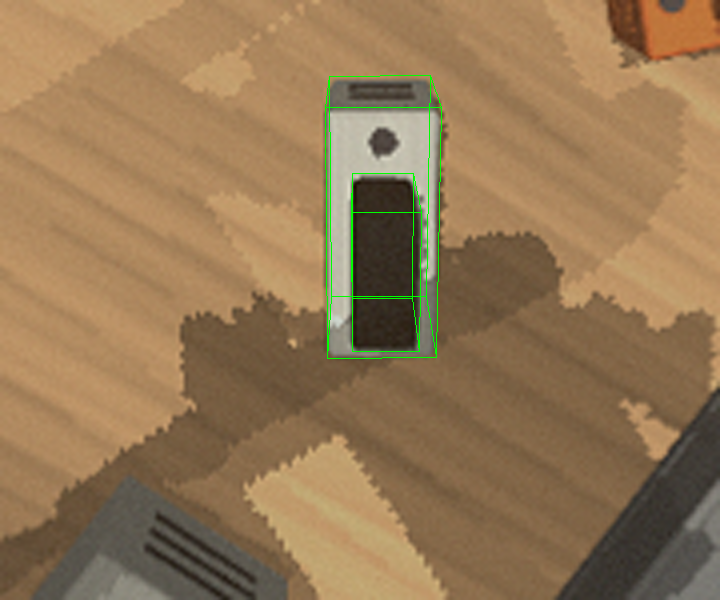

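View pics/t1f.png

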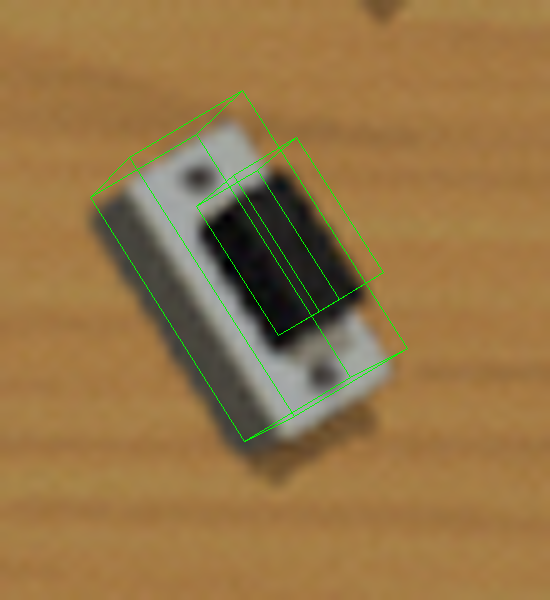

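Request:
apply_moves(
  plan=[
    [[0,0.001,0],[0.004,-0.002,0.035],0],
    [[0,0.001,0],[0.007,-0.004,0.07],0],
    [[0,0.001,0],[0.007,-0.004,0.095],0],
    [[0,0.001,0],[0.007,-0.004,0.095],0],
    [[0,0.001,0],[0.007,-0.004,0.095],0],
  ],
)

```text
time_s: 2.62
position: [0.6064, -0.2721, 0.1057]
tcp_rot: [[0.532, -0.847, -0.001], [-0.847, -0.532, 0.001], [-0.001, 0.001, -1.0]]
force: [0.4, 0.1, 1.1]
width: 0.0855
```

```bash
python3 - <<'E'
from h import *
d=snap('wrist','w2');s=d['state'];print(s['position'],s['joint_velocities'])
im=cv2.resize(d['color'],None,fx=1.4,fy=1.4,interpolation=cv2.INTER_CUBIC);draw(im,d,SLIM,(.6064,-.2742,np.radians(-148)),0,0,1.4);cv2.imwrite('pics/w2o.png',im)
E
```

```text
[ 0.60638606 -0.27211196  0.10572062] [-0.2815164  -2.49025403 -2.75651515  0.02434071  0.62841001 -0.13358755]
```

View pics/w2o.png

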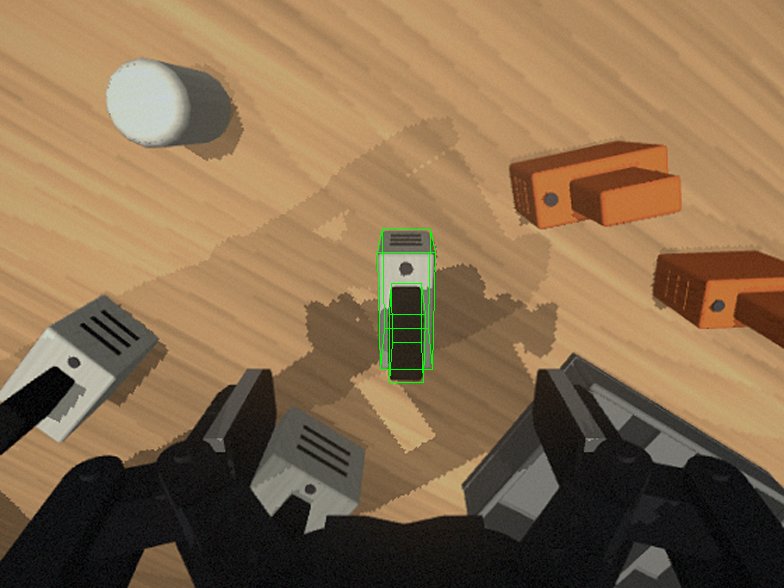

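Request:
apply_moves(
  plan=[
    [[0,0,0],[0.0015,0.001,0.025],0],
    [[0,0,0],[0.0015,0.001,0.052],0],
    [[0,0,0],[0.0015,0.001,0.052],0],
    [[0,0,0],[0.0015,0.001,0.052],0.5],
    [[0,0,0],[0.0015,0.001,0.052],1],
    [[0,0,0],[0.0015,0.001,0.052],1],
    [[0,0,0],[0.0015,0.001,0.052],1],
    [[0,0,0],[0.0015,0.001,0.052],1],
    [[0,0,0],[0.0015,0.001,0.052],1],
    [[0,0,0],[0.0015,0.001,0.052],1],
  ],
  squeeze=60,
)

```text
time_s: 3.5
position: [0.6069, -0.2751, 0.0544]
tcp_rot: [[0.531, -0.847, 0.001], [-0.847, -0.531, -0.001], [0.001, -0.001, -1.0]]
force: [-1.2, 1.4, 5.6]
width: 0.0131
```

```bash
python3 - <<'E'
from h import *
d=snap('wrist','w3');s=d['state'];print(s['position'],s['width'],s['force'],s['joint_velocities'])
E
```

```text
[ 0.6068776  -0.27506177  0.05438259] 0.01305879351257197 [-1.1868966  1.3585614  5.6145647] [ 0.07605294  0.01824271 -0.09839098 -0.02953324  0.10061917  0.00105276]
```

View pics/w3.png

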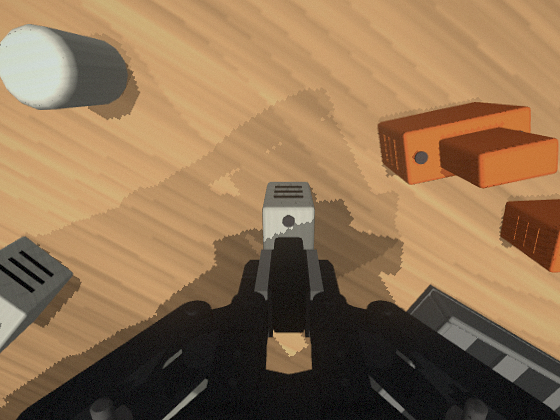

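Request:
apply_moves(
  plan=[
    [[0,0,0],[0,0,-0.02],1],
    [[0,0,0],[0,0,-0.05],1],
    [[0,0,0],[0,0,-0.085],1],
    [[0,0,0],[0,0,-0.12],1],
    [[0,0,0],[0,0,-0.145],1],
    [[0,0,0],[0,0,-0.145],1],
  ],
)

```text
time_s: 4.05
position: [0.608, -0.2757, 0.205]
tcp_rot: [[0.531, -0.847, 0.008], [-0.847, -0.531, -0.004], [0.008, -0.005, -1.0]]
force: [0.1, 0.1, -0.8]
width: 0.0133
```

```bash
python3 - <<'E'
from h import *
d=snap('wrist','w4');s=d['state'];print(s['position'],s['width'],s['force'])
delta(s,[.459,.092,.2],np.radians(-79.6))
E
```

```text
[ 0.60800381 -0.27572305  0.2050265 ] 0.013299653603966106 [ 0.09499678  0.11599331 -0.8363055 ]
turn [-0.006  -0.007   0.3782] shift [-0.3907 -0.069   0.0022]
```

View pics/w4.png

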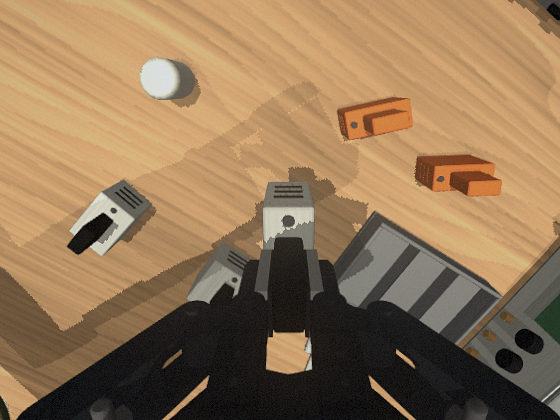

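Request:
apply_moves(
  plan=[
    [[-0.001,-0.001,0.04],[-0.02,-0.003,0],1],
    [[-0.002,-0.002,0.1],[-0.06,-0.01,0],1],
    [[-0.003,-0.003,0.15],[-0.1,-0.018,0.001],1],
    [[-0.004,-0.004,0.2],[-0.14,-0.025,0.001],1],
    [[-0.005,-0.005,0.25],[-0.18,-0.032,0.001],1],
    [[-0.006,-0.006,0.3],[-0.22,-0.039,0.002],1],
    [[-0.006,-0.007,0.35],[-0.26,-0.046,0.002],1],
    [[-0.006,-0.007,0.378],[-0.3,-0.053,0.002],1],
    [[-0.006,-0.007,0.378],[-0.34,-0.06,0.002],1],
    [[-0.006,-0.007,0.378],[-0.37,-0.065,0.002],1],
  ],
)

```text
time_s: 4.93
position: [0.4631, 0.0753, 0.1951]
tcp_rot: [[0.181, -0.983, -0.01], [-0.983, -0.181, 0.004], [-0.006, 0.009, -1.0]]
force: [0.5, -0.4, -2.0]
width: 0.0131
```

Request:
apply_moves(
  plan=[
    [[0,0,0],[-0.012,0.001,0],1],
    [[0,0,0],[-0.019,0.001,0],1],
    [[0,0,0],[-0.019,0.001,0],1],
    [[0,0,0],[-0.019,0.001,0],1],
    [[0,0,0],[-0.019,0.001,0],1],
  ],
)

```text
time_s: 5.35
position: [0.461, 0.0907, 0.1961]
tcp_rot: [[0.18, -0.984, -0.008], [-0.984, -0.18, 0.004], [-0.005, 0.008, -1.0]]
force: [0.5, -0.5, -1.4]
width: 0.0135
```

```bash
python3 - <<'E'
from h import *
d=snap('wrist','w5');s=d['state'];print(s['position'],s['joint_velocities'])
sl,tr=load('p0')
im=cv2.resize(d['color'],None,fx=1.4,fy=1.4,interpolation=cv2.INTER_CUBIC);cv2.imwrite('pics/w5b.png',im);draw(im,d,TRAY,tr,0,0,1.4);cv2.imwrite('pics/w5o.png',im)
E
```

```text
[0.46098401 0.09069862 0.19614778] [-0.31828652 -0.345396   -0.05410794  0.06950164 -0.00517898  0.29256361]
```

View pics/w5o.png

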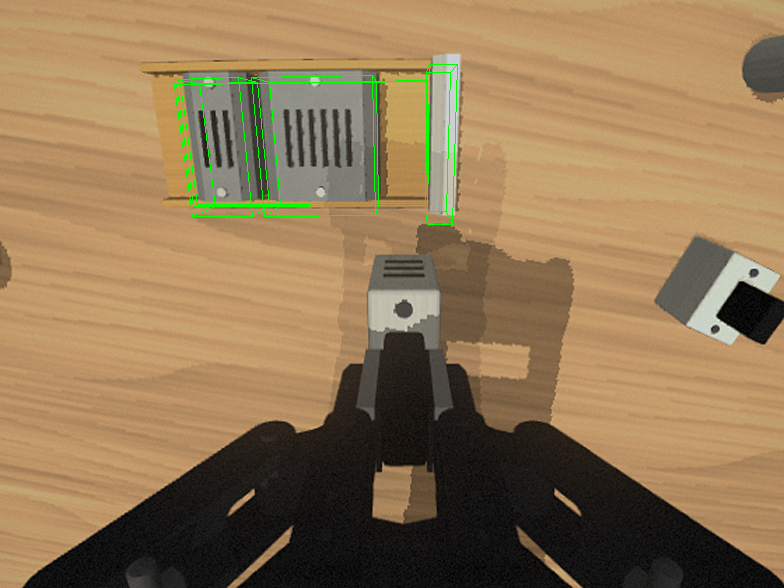

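```bash
python3 - <<'E'
from h import *
crop('w5',235,30,345,165,5,'w5c')
im=cv2.imread('pics/w5c.png');print(im.shape);cv2.imwrite('pics/w5c.png',cv2.resize(im,None,fx=.88,fy=.88))
E
```

```text
(675, 550, 3)
```

View pics/w5c.png

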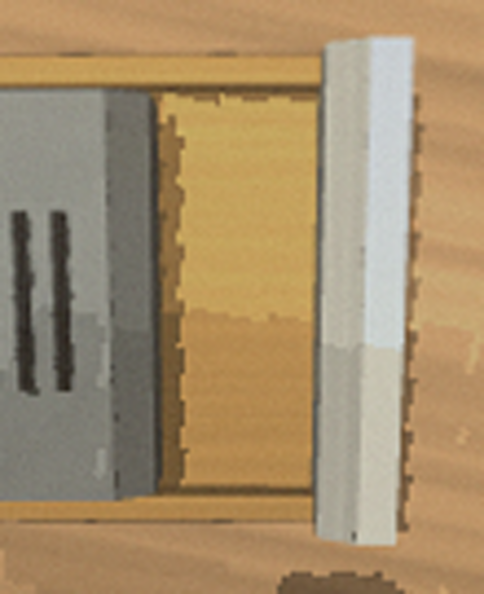

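```bash
cat > fit.py <<'E'
from h import *
from scipy.optimize import least_squares
d=load('w5');s=d['state']
U=np.array([[413,38],[396,545],[372,38],[357,545],[326,42],[316,537],[105,88],[117,500],[153,92],[158,495]],float)
U=(U+.5)/4.4-.5+[235,30]
P=[[.048,-.016,.044],[-.048,-.016,.044],[.048,-.008,.044],[-.048,-.008,.044],[.048,0,.036],[-.048,0,.036],[.04,.042,.044],[-.04,.042,.044],[.04,.034,.036],[-.04,.034,.036]]
w=np.ones((10,2));w[6:,1]=0
f=lambda p:((w2px(d,place(P,*p))-U)*w).ravel()
r=least_squares(f,load('p0')[1]);tr=tuple(r.x);print(tr,np.degrees(tr[2]));print(f(r.x).reshape(-1,2).round(1))
pickle.dump(tr,open('pics/tr1.pkl','wb'))
# held module: face corners/box top  estimate in tool frame
o=place([[0,.017,0]],*tr)[0];print('gap centre',o)
delta(s,[o[0],o[1],.2],tr[2]-np.pi/2)
E
python3 fit.py; python3 - <<'E'
from h import *
crop('w5',250,170,330,250,7,'w5m')
E
```

```text
(np.float64(0.5373613585285036), np.float64(0.08742369005566734), np.float64(0.17810252197459708)) 10.204522829780414
[[ 0.5 -0.2]
 [ 0.3  0.2]
 [ 0.1 -0.3]
 [ 0.3  0.2]
 [ 0.2  0.1]
 [ 0.4  0.3]
 [-0.1 -0. ]
 [-0.6  0. ]
 [-0.7 -0. ]
 [-0.5  0. ]]
gap centre [0.5343496  0.10415478 0.        ]
turn [0.0076 0.0053 0.0027] shift [-0.0001 -0.0746 -0.0044]
```

View pics/w5m.png

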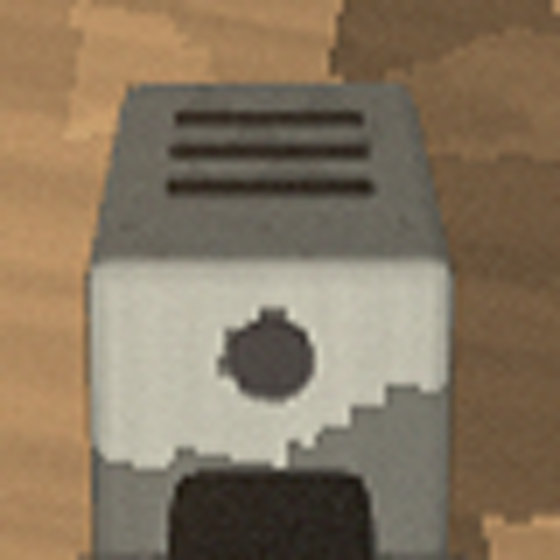

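```bash
cat > held.py <<'E'
from h import *
from scipy.optimize import least_squares
def held(n,U):
    d=load(n);T=np.linalg.inv(d['T_tool_cam'])
    # module in tool frame: module z=-tool z, module +x(front) = -tool y, module y -> -tool x (right-handed)
    B=np.array([[0,-1,0],[-1,0,0],[0,0,-1.]])
    P=np.array([[.03,.013,.048],[.03,-.013,.048],[.03,.013,0],[.03,-.013,0]])
    def pr(p):
        Q=(Ro.from_rotvec([p[3],0,p[4]]).as_matrix()@B@P.T).T+[p[0],p[1],p[2]]
        return cv2.projectPoints(Q,cv2.Rodrigues(T[:3,:3])[0],T[:3,3],K(d),d['D'])[0][:,0]
    f=lambda p:np.r_[(pr(p)-U).ravel(),[p[0]/.002,p[1]/.004,(p[2]-.0544)/.002,p[3]/.05,p[4]/.02]]
    r=least_squares(f,[0,0,.0544,0,0]);print('x,y,z foot (mm), roll,yaw deg',(r.x[:3]*1e3).round(1),np.degrees(r.x[3:]).round(2));print(f(r.x)[:8].round(2));return r.x
if __name__=='__main__':
    U=(np.array([[92,262],[448,262],[130,87],[410,87]])+.5)/7-.5+[250,170]
    held('w5',U)
E
python3 held.py
```

```text
x,y,z foot (mm), roll,yaw deg [ 0.3  2.  56.3] [-1.1   0.06]
[-1.11 -0.    1.07 -0.01 -0.64  0.02  0.64  0.02]
```

Request:
apply_moves(
  plan=[
    [[0.003,0.002,0.001],[0,-0.025,0.01],1],
    [[0.006,0.004,0.002],[0,-0.055,0.03],1],
    [[0.0076,0.005,0.003],[0,-0.074,0.055],1],
    [[0.0076,0.005,0.003],[0,-0.0765,0.071],1],
    [[0.0076,0.005,0.003],[0,-0.0765,0.076],1],
    [[0.0076,0.005,0.003],[0,-0.0765,0.076],1],
    [[0.0076,0.005,0.003],[0,-0.0765,0.076],1],
  ],
)

```text
time_s: 5.98
position: [0.5354, 0.1052, 0.1208]
tcp_rot: [[0.177, -0.984, 0.001], [-0.984, -0.177, 0.001], [-0.0, -0.001, -1.0]]
force: [0.0, -0.6, -1.4]
width: 0.0133
```

```bash
python3 - <<'E'
from h import *
d=snap('wrist','w6');s=d['state'];print(s['time_s'],s['position'],s['tcp_rot'].round(3),s['force'])
tr=load('tr1')
im=cv2.resize(d['color'],None,fx=1.4,fy=1.4,interpolation=cv2.INTER_CUBIC);draw(im,d,TRAY[:3],tr,0,0,1.4);cv2.imwrite('pics/w6o.png',im)
crop('w6',200,80,380,230,4,'w6c')
o=place([[.002,.017,0]],*tr)[0]
delta(s,[o[0],o[1],.0865],tr[2]-np.pi/2)
E
```

```text
5.9833 [0.53544331 0.10522272 0.12083534] [[ 0.177 -0.984  0.001]
 [-0.984 -0.177  0.001]
 [-0.    -0.001 -1.   ]] [ 0.03727777 -0.5717703  -1.41658687]
turn [-0.0011  0.0003  0.    ] shift [ 0.0009 -0.0007  0.0343]
```

View pics/w6o.png

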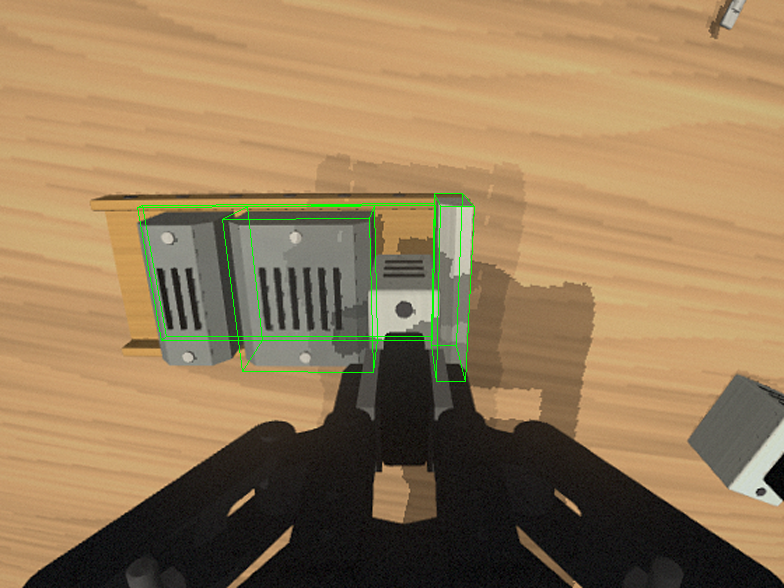

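View pics/w6c.png

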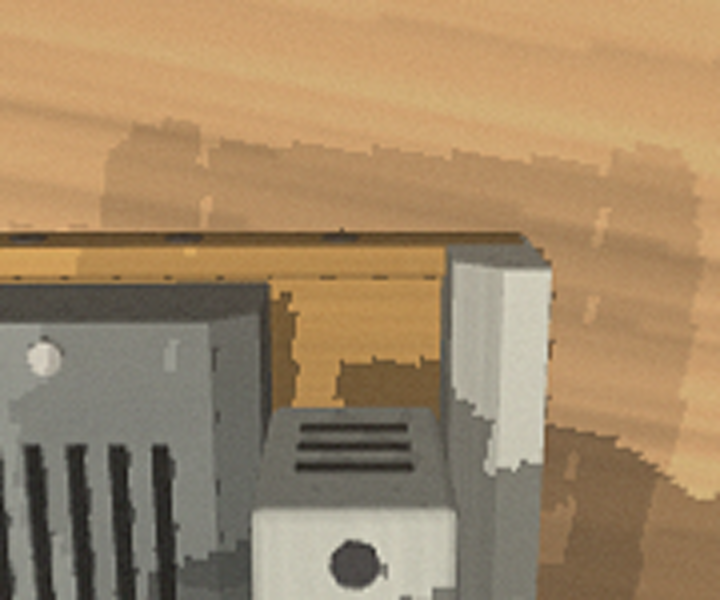

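Request:
apply_moves(
  plan=[
    [[-0.001,0,0],[0.0004,-0.0007,0.01],1],
    [[-0.001,0,0],[0.0004,-0.0007,0.02],1],
    [[-0.001,0,0],[0.0004,-0.0007,0.03],1],
    [[-0.001,0,0],[0.0004,-0.0007,0.034],1],
    [[-0.001,0,0],[0.0004,-0.0007,0.034],1],
    [[-0.001,0,0],[0.0004,-0.0007,0.034],1],
  ],
)

```text
time_s: 6.53
position: [0.5361, 0.1055, 0.0859]
tcp_rot: [[0.178, -0.984, -0.001], [-0.984, -0.178, 0.0], [-0.0, 0.001, -1.0]]
force: [1.2, -0.3, -1.7]
width: 0.0128
```

```bash
python3 - <<'E'
from h import *
d=snap('wrist','w7');s=d['state'];print(s['time_s'],s['position'],s['tcp_rot'].round(3),s['force'],s['ft_torque'])
tr=load('tr1')
crop('w7',200,80,380,230,4,'w7c')
o=place([[.002,.017,0]],*tr)[0]
delta(s,[o[0],o[1],.0615],tr[2]-np.pi/2)
E
```

```text
6.5333 [0.53610482 0.10545871 0.08585522] [[ 0.178 -0.984 -0.001]
 [-0.984 -0.178  0.   ]
 [-0.     0.001 -1.   ]] [ 1.2338664  -0.29596631 -1.70148649] [0.00533644 0.01002923 0.01835876]
turn [0.0008 0.0004 0.0007] shift [ 0.001  -0.0001  0.0244]
```

View pics/w7c.png

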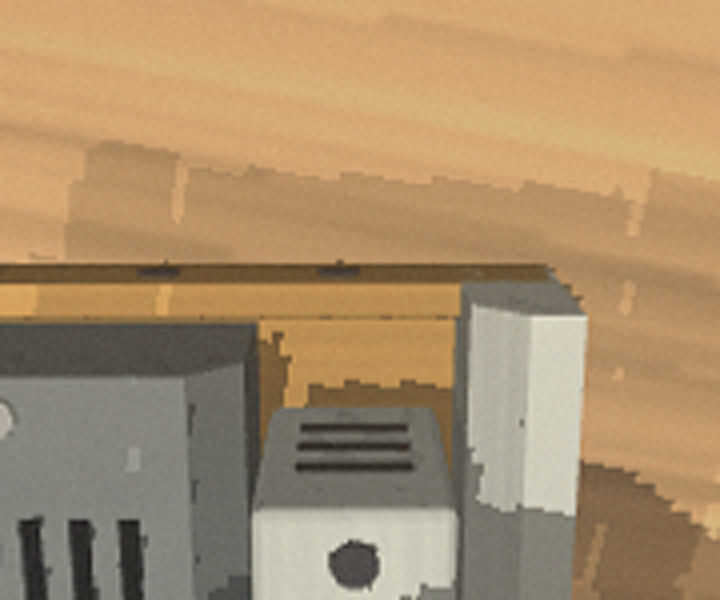

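Request:
apply_moves(
  plan=[
    [[0,0,0],[0.0006,0,0.006],1],
    [[0,0,0],[0.0006,0,0.012],1],
    [[0,0,0],[0.0006,0,0.018],1],
    [[0,0,0],[0.0006,0,0.022],1],
    [[0,0,0],[0.0006,0,0.023],1],
    [[0,0,0],[0.0006,0,0.023],1],
  ],
)

```text
time_s: 7.08
position: [0.5361, 0.1049, 0.0626]
tcp_rot: [[0.178, -0.984, -0.001], [-0.984, -0.178, 0.0], [-0.0, 0.001, -1.0]]
force: [-0.1, -0.7, -1.2]
width: 0.0131
```

```bash
python3 - <<'E'
from h import *
d=snap('wrist','w8');s=d['state'];print(s['time_s'],s['position'],s['force'],s['ft_torque'],s['width'])
crop('w8',200,80,380,230,4,'w8c')
E
```

```text
7.0833 [0.53611361 0.10486536 0.06264416] [-0.07480479 -0.66059533 -1.19398963] [-0.03435422  0.02250178  0.02458054] 0.01308999936687107
```

View pics/w8c.png

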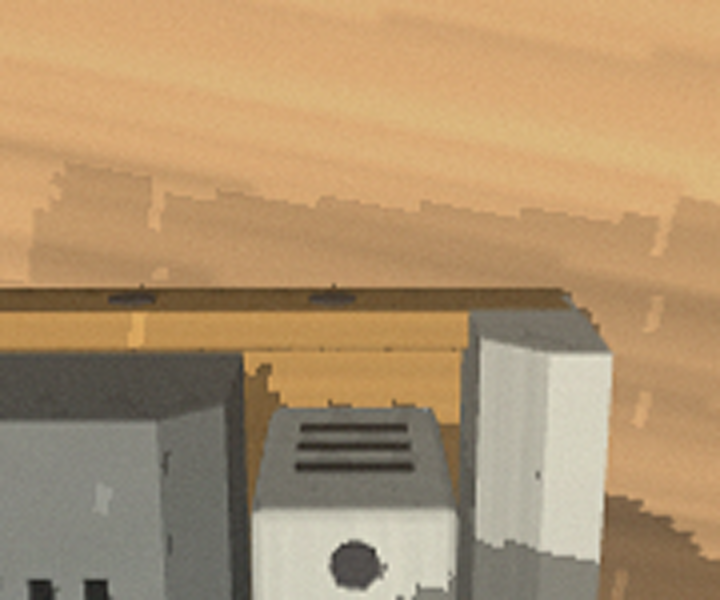

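Request:
apply_moves(
  plan=[
    [[0,0,0],[0,0,0.001],1],
    [[0,0,0],[0,0,0.002],1],
    [[0,0,0],[0,0,0.0025],1],
    [[0,0,0],[0,0,0.0025],1],
  ],
)

```text
time_s: 7.47
position: [0.5363, 0.1049, 0.0606]
tcp_rot: [[0.178, -0.984, -0.0], [-0.984, -0.178, 0.0], [-0.0, 0.0, -1.0]]
force: [-0.9, 0.3, -1.9]
width: 0.0128
```

Request:
apply_moves(
  plan=[
    [[0,0,0],[0,0,0.0007],1],
    [[0,0,0],[0,0,0.0014],1],
    [[0,0,0],[0,0,0.0014],1],
  ],
)

```text
time_s: 7.72
position: [0.5366, 0.105, 0.0603]
tcp_rot: [[0.178, -0.984, 0.001], [-0.984, -0.178, 0.0], [-0.0, -0.001, -1.0]]
force: [-5.4, -0.6, 12.4]
width: 0.0128
```

Request:
apply_moves(
  plan=[
    [[0,0,0],[0,0,-0.0006],1],
    [[0,0,0],[0,0,-0.0006],0.85],
    [[0,0,0],[0,0,-0.0006],0.6],
    [[0,0,0],[0,0,-0.0006],0.4],
    [[0,0,0],[0,0,-0.0006],0.4],
    [[0,0,0],[0,0,-0.0006],0.4],
    [[0,0,0],[0,0,-0.01],0.4],
    [[0,0,0],[0,0,-0.03],0.4],
    [[0,0,0],[0,0,-0.06],0.4],
    [[0,0,0],[0,0,-0.1],0.4],
  ],
)

```text
time_s: 8.55
position: [0.5352, 0.1047, 0.1591]
tcp_rot: [[0.178, -0.984, -0.004], [-0.984, -0.178, -0.0], [-0.001, 0.004, -1.0]]
force: [0.6, 0.8, -0.3]
width: 0.0511
```

Request:
apply_moves(
  plan=[
    [[0,0,0],[0,0.03,-0.03],0.2],
    [[0,0,0],[0,0.05,-0.04],0],
    [[0,0,0],[0,0.05,-0.04],0],
    [[0,0,0],[0,0.05,-0.04],0],
  ],
)

```text
time_s: 8.88
position: [0.4871, 0.0959, 0.2006]
tcp_rot: [[0.178, -0.984, 0.002], [-0.984, -0.178, 0.001], [-0.0, -0.002, -1.0]]
force: [-0.3, 0.1, 0.7]
width: 0.0858
```

```bash
python3 - <<'E'
from h import *
d=snap('wrist','w9');s=d['state'];print(s['time_s'],s['position'],s['force'],s['width'])
tr=load('tr1')
x0,y0,x1,y1,f=180,60,420,240,3.3
im=cv2.resize(d['color'][y0:y1,x0:x1],None,fx=f,fy=f,interpolation=cv2.INTER_CUBIC);draw(im,d,TRAY[1:3],tr,x0,y0,f)
p=place([[0,.017,0]],*tr)[0];draw(im,d,SLIM,(p[0],p[1],tr[2]),x0,y0,f,z=.006,col=(0,0,255));cv2.imwrite('pics/w9o.png',im)
snap('scene','s9');crop('s9',320,160,450,230,6,'s9c')
E
```

```text
8.8833 [0.48710149 0.09594449 0.200638  ] [-0.30554759  0.10386118  0.74195448] 0.08575183149762139
```

View pics/w9o.png

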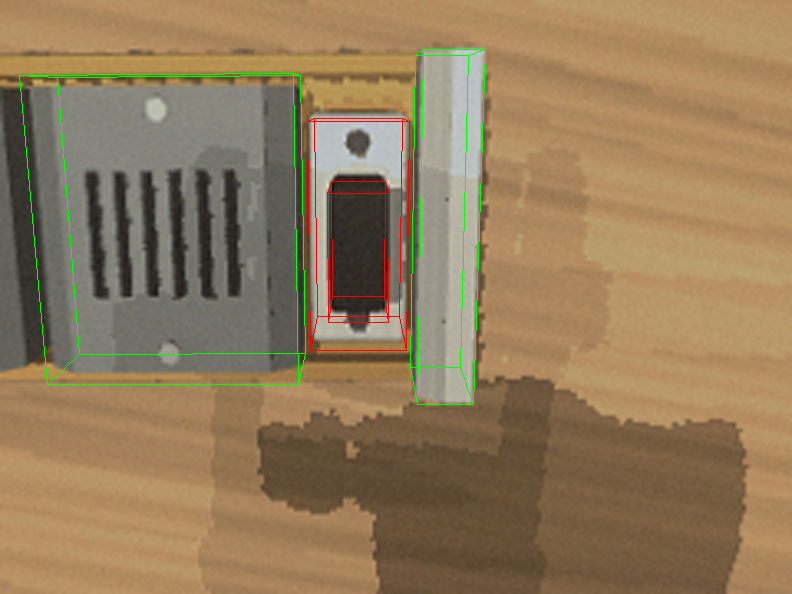

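View pics/s9c.png

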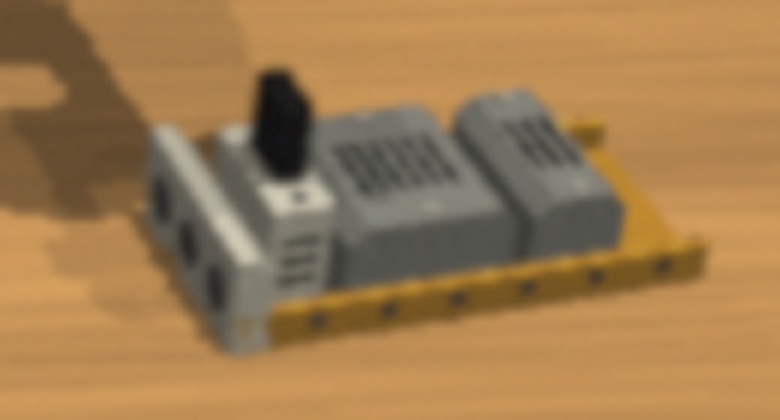

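The module stands upright in the gap and matches the ideal overlay to within about 1 mm across and 2 mm along the wall. The gripper is clear, so I'm handing in.

```bash
python3 -c "
from cell import finish_job
print(finish_job())"
```

```text
the job is handed in; nothing more can be done
None
```

The slim module (26 mm) is standing in the gap next to the end wall, released, and the job is handed in. The wide grey unit sits beside the wall, so the gap is 34 mm and the slim module is the one that fits.

- **Placing:** I gripped it by the handle at 60 N and lowered it in steps until the wrist read about 12 N, with the foot at about tray-floor height. I then opened the fingers and backed off. This took about 9 s of the 35 s.
- **Last checks:** the wrist picture shows the module within about 1 mm of the middle across the gap. It is about 2–3 mm off the middle along the wall and aligned with it. The scene picture shows it upright. The gripper is fully open, clear of everything, with the TCP 0.2 m above the bench, and the wrist force is near zero.
- **What disagreed:** the top camera placed both the tray and the module about 6 mm away from where the wrist camera put them, mostly in x. I used the wrist camera, and the grasp and the fit bore it out.

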